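# Show which canister goes for recycling and hold the bin open

## Task

Show the helper which canister goes for recycling: with the fingertips just above the middle of the tallest glass canister's cap, 2 to 5 cm over it and not touching, point at it for two seconds, and do not point at the other two canisters. Then gently push the bin's sloping flap inward with the fingertips to more than half of its travel, and finish holding it open like that, so that the helper can drop the canister in. Do not touch the canisters, and leave everything else standing where it is.

Things in the scene. Friction and masses are not known exactly. Their poses are not given: they have to be found in the camera images.
- tall_canister_cap (a point): Centre of the top of the dark steel twist cap of the tall glass canister, the one to point at. Canister: round, 90 mm across, 200 mm tall in all; cap 83 mm across, 30 mm high. Loose, upright; z is up. The three canisters change places.
- wide_canister_cap (a point): Centre of the cap's top of the wide glass canister: 100 mm across, 140 mm tall; cap 92 mm across. Loose; not to be pointed at.
- small_canister_cap (a point): Centre of the cap's top of the small glass canister: 80 mm across, 100 mm tall; cap 74 mm across. Loose; not to be pointed at.
- bin: Grey plastic recycling bin, fixed to the surface: 240 mm deep (its x), 230 mm wide (its y). Origin: centre of the underside. Its -x side is the front and faces roughly towards the robot (yaw varies); front wall 186 mm high, back 240 mm high. The rear 90 mm of the top is level (243 mm high); in front of it the white flap slopes down to the front. Hollow inside.
- flap_hinge (a point): Middle of the flap's hinge line, 240 mm above the surface, 30 mm behind the bin's centre (bin frame x +30, y 0). The hinge runs along the bin's y. x of this point is the bin's x.
- flap_edge (a point): Middle of the flap's free front edge (moves with the flap). The flap is a flat white plate, 140 mm from hinge to edge, 190 mm wide, 5 mm thick; shut, it slopes down towards the front at 0.35 rad, its edge 48 mm lower than the hinge.
- flap (a joint): Angle of the flap, rad: 0 shut, grows as the free edge swings down into the bin, stop at 0.8. A spring shuts it: about 1 N at mid-flap to begin with, 5 N at the stop. Pressed straight down 60 mm in front of the hinge, it reaches 0.4 when the fingertips are about 45 mm below the hinge and 0.55 at about 60 mm (blunt fingertips; thin ones need up to 10 mm more).
- kettle: Stainless kettle, 176 mm across, 223 mm tall with its handle; origin: centre of the underside. Bystander.
- teapot: Mustard-yellow ceramic teapot, 144 mm across the belly, 129 mm tall, about 240 mm from spout to handle along its y; origin: centre of the underside. Bystander.
- mug: White mug, 80 mm across, 90 mm tall, handle at its +y; origin: centre of the underside. Bystander.
- sugar_bowl: White lidded sugar bowl, 90 mm across, 79 mm tall; origin: centre of the underside. Bystander.
- spoon: Steel spoon, 150 mm long, lying on the surface. Bystander.
Things that resemble listed ones, but are neither listed nor needed, are in the scene too. What is shaped like the part that bears tall_canister_cap but blue, pink or yellow is not meant.

How it is judged:
By the outcome, as a careful person would: the job done as asked, in the order asked, and still so for the second after the job is handed in, while the arm keeps its last pose, push and grip.
It also fails if it takes over 42 s, if anything falls off the work surface, if the arm or the gripper's body presses on something with over 40 N, if the wrist force passes 120 N, or if a joint passes its speed limit or range.

## Robot

A 7-joint arm with a two-finger parallel gripper is mounted at the origin on the work surface. World frame = base frame: x ahead of the robot, y to its left, z up, the work surface at z = 0. Lengths are in mm, angles in rad, forces in N, time in s.
With the tool pointing down it reaches from about 425 to 825 mm from the base axis. Payload 3.6 kg.
Tool frame: the origin (TCP) lies at the very end of the fingers, on their centre line; the grasp point (between the pads) lies 19 mm behind it; z points along the fingers, x is the direction in which the jaws open and shut, and the axes are right-handed (so a half turn about z gives the same grasp; the last joint's range is limited). The gripper opens to 85 mm and grips with 20 to 120 N. Pads are 22 mm wide; open, the fingers measure 114 mm over their backs; the gripper's body (76 mm by 85 mm) begins 54 mm behind the grasp point. The pads swing forward as they close: fully open they stand 13 mm farther back than shut.
Start: joints at [1.272, 0.615, -0.013, 1.423, 0.008, 1.103, -0.04], TCP at [175.141, -625.93, 231.297] pointing down, gripper open.
Joint ranges: [-3.12, 3.12], [-0.3, 2.06], [-1.34, 1.32], [0.26, 2.42], [-1.36, 4.5], [0.01, 1.98], [-2.84, 2.84]. Speed limits (rad/s): [2.79, 2.79, 3.14, 3.14, 3.14, 3.14, 3.14].

## Interface

Orientations are given as a unit quaternion [x, y, z, w].
In Python, from workcell import env gives the robot as it stands. The module is installed in compiled form; this text tells all that it offers.
- The arm moves only by the shell command python3 -m creep 'ROWS' [OPENING]. ROWS is JSON, a list of rows, each an object with "slide": the shift along the tool's x, y, z in mm, a list of three; "yaw": the turn about the tool's z in degrees. In form: [{"slide": [tx, ty, tz], "yaw": yaw}, ...]. A call has 1 to 10 rows; each row shifts and turns the commanded pose from where the row before left it, along the tool's axes as they then stand; what a row does not reach is not made up. A row lasts 1/8 s, in which the tool goes at most 62.5 mm and 10.7 degrees, less where a joint would pass 70% of its speed; a pose out of reach is approached as far as the arm can. A call with a gripper value outside its range is refused whole. OPENING is the opening in per cent of the stroke, from 0 (shut) to 100 (fully open), set as the call begins (- or left out, the last holds). The fingers move at their own pace and stop on an object; the grip force is fixed at half the most. Time passes only in rows, so rows that do not move let the fingers close. It gives the time, the measured TCP pose, the force and the opening at its end, in the units of the state.
- env.read_state(): the state, without advancing time (a new reading comes with each control period).
- env.camera(name): name is "side" or "top" or "wrist"; returns (picture, depth): 400x640x3 uint8, red, green, blue; 400x640 float32, mm along the optical axis (not along the pixel's ray), 0 where there is no reading.
- env.calibration(name): a dict with "K" (3x3 intrinsics, pixels), "pose" (4x4, takes a point from camera to world coordinates); the wrist camera has in their place "hand_eye" (4x4, takes a point from camera to tool coordinates, whose origin is the TCP and whose axes are the tool frame's). Camera axes: x right, y down, z forward; pixel columns grow to the right and rows downward; lengths in mm; the calibration is good to about 2 mm. A picture is of the moment at which its call begins: read the wrist's pose just before it. calibration takes no time and is no camera call.
- env.hand_in(): hands the job in, once; it reports no verdict.
Trained networks look in the newest picture that a camera, given by its name, has taken for a name from the list of things; names that differ only in an ending like _2 or _b are one class to them, and where a whole thing is asked for, a point or a joint stands for the part that bears it (a point fixed in the world has none). Each returns a list of dicts, best first, with "score" (0 to 1); they miss things now and then, are a little off and sometimes report something else, mostly with a low value. They report only what shows in the picture. A call takes as long as a camera call. They do not tell look-alikes from the thing itself.
- env.cut_out(camera, name): "pixels" (400x640 bool, what is visible of it) and "box" ([left, top, right, bottom] in pixels, round what is visible of it).
- env.pinpoint(camera, name): "point" ([row, column] in pixels: a listed point, or the origin of a listed thing).
The state is a dict: "t": time; "qpos": joint angles; "dq": joint speeds; "joint_torque": joint torques, N m; "ee_pos": TCP position; "tool_rot": TCP orientation; "wrist_force": force on the tool from outside, world axes, zero at the start; "moment": the same for the moment, N m; "grip_width": finger opening in mm.
Only numpy, scipy, OpenCV 4.12 (cv2) and the standard library are available. Lean on these libraries where they do the work, as an engineer would, in place of code of your own. Each camera call takes 0.05 s, during which the arm holds its last target.

## Working session

There is one attempt and no reset: what is moved stays moved. The work goes in short steps, Python scripts to look and compute and a shell command to move; the robot and the scene stay as the last step left them, time stands still between calls to the robot, and variables do not carry over. Pictures are saved under pics/ and viewed, and the job is handed in when it is done.

```bash
mkdir -p pics; cat > h.py <<'E'
import numpy as np, cv2
from workcell import env
def save(n,fn):
    p,d=env.camera(n); cv2.imwrite('pics/'+fn,p[:,:,::-1]); return p,d
def w(n,r,c,d,st=None):
    k=env.calibration(n);K=k['K'];P=np.array([(c-K[0][2])/K[0][0]*d,(r-K[1][2])/K[1][1]*d,d,1])
    return (np.array(k['pose'])@P)[:3]
E
python3 - <<'E'
from h import *
s=env.read_state();print(s['t'],s['ee_pos'],s['tool_rot'],s['grip_width'],s['wrist_force'])
for n in ['top','side']:
    p,d=save(n,n+'0.png')
    print(n,np.round(env.calibration(n)['pose'],2).tolist())
    for o in ['tall_canister_cap','wide_canister_cap','small_canister_cap','flap_hinge','flap_edge','bin','kettle','teapot','mug','sugar_bowl','spoon']:
        for r in env.pinpoint(n,o)[:3]:
            a,b=r['point'];i,j=int(round(a)),int(round(b))
            z=np.median(d[max(i-2,0):i+3,max(j-2,0):j+3]) 
            print(o,round(r['score'],2),i,j,w(n,a,b,z).round(0))
print(env.read_state()['t'])
E
```

```text
0.0 [ 174.93565001 -625.20144459  230.08787107] [ 7.96715612e-01 -6.04352955e-01 -1.06356240e-03 -7.79342402e-04] 85.43705849720293 [-0.15984483 -1.11633119 -0.53128114]
top [[-0.02, -0.98, 0.18, 303.4], [-1.0, 0.02, 0.0, 143.79], [-0.01, -0.18, -0.98, 1461.95], [0.0, 0.0, 0.0, 1.0]]
tall_canister_cap 0.95 296 235 [304. 348. 202.]
tall_canister_cap 0.87 252 200 [415. 440. 200.]
tall_canister_cap 0.77 231 146 [472. 577. 200.]
wide_canister_cap 0.84 184 293 [601. 202. 141.]
small_canister_cap 0.95 233 336 [468.  89. 102.]
flap_hinge 0.56 180 460 [ 580. -222.  241.]
flap_edge 0.66 235 443 [ 467. -231.    6.]
kettle 0.61 127 336 [757.  81. 148.]
teapot 0.64 159 242 [683. 348. 105.]
mug 0.83 286 310 [326. 162.   7.]
sugar_bowl 0.75 199 209 [577. 447.  65.]
sugar_bowl 0.75 234 250 [457. 311. 201.]
sugar_bowl 0.41 130 337 [749.  79. 145.]
spoon 0.88 289 464 [ 309. -281.    9.]
side [[0.77, -0.49, 0.41, 131.22], [-0.64, -0.59, 0.49, -357.15], [0.0, -0.64, -0.77, 948.91], [0.0, 0.0, 0.0, 1.0]]
tall_canister_cap 0.95 167 252 [445. 319. 199.]
tall_canister_cap 0.85 150 216 [403. 442. 200.]
tall_canister_cap 0.73 184 202 [309. 351. 199.]
wide_canister_cap 0.8 176 320 [603. 216. 138.]
small_canister_cap 0.61 239 312 [465.  82.  98.]
flap_hinge 0.91 268 445 [ 579. -224.  240.]
flap_edge 0.86 304 386 [ 524. -148.    6.]
flap_edge 0.72 173 321 [611. 224. 139.]
bin 0.91 314 409 [ 465. -237.  200.]
bin 0.37 239 315 [471.  77. 100.]
kettle 0.73 202 395 [736.  36.  85.]
teapot 0.77 160 321 [681. 310.  81.]
mug 0.71 264 258 [315. 119.  83.]
spoon 0.25 177 323 [605. 208. 139.]
1.2
```

View pics/top0.png

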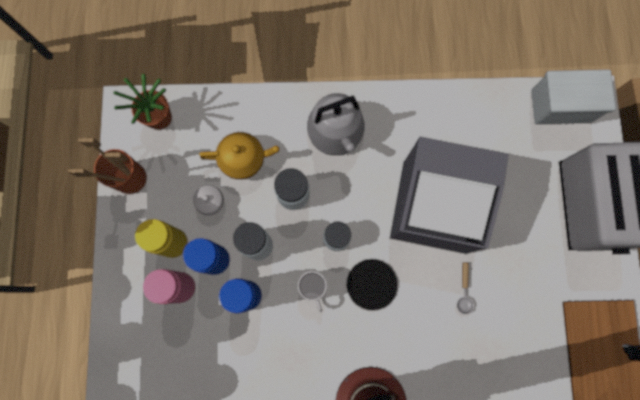

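View pics/side0.png

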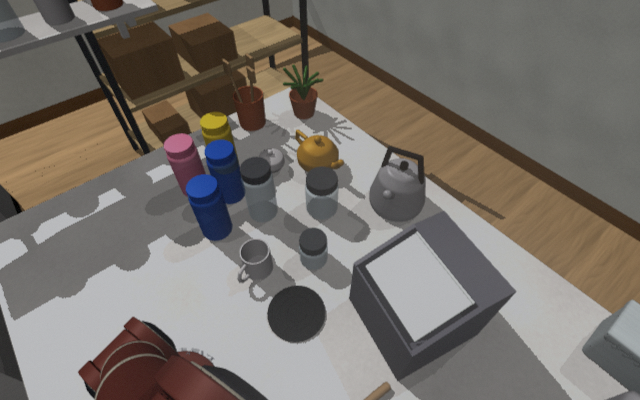

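The real dark-capped tall canister is at top (250,238) and side (256,167). The blue, yellow and pink ones are decoys. The bin's white flap is at top (450,207). Next I'll refine the cap centres and the bin yaw from depth.

```bash
cat >> h.py <<'E'
def cloud(n,d):
    k=env.calibration(n);K=np.array(k['K']);r,c=np.mgrid[0:400,0:640]
    X=np.stack([(c-K[0,2])/K[0,0]*d,(r-K[1,2])/K[1,1]*d,d,np.ones_like(d)],-1)@np.array(k['pose']).T
    X=X[...,:3];X[d==0]=np.nan;return X
from scipy.spatial.transform import Rotation as Ro
def slide(target):
    s=env.read_state();p=np.array(s['ee_pos']);R=Ro.from_quat(s['tool_rot']).as_matrix()
    print('t',s['t'],'pos',p.round(1),'slide',(R.T@(np.array(target)-p)).round(1),'F',np.round(s['wrist_force'],1),'R',R.round(3).tolist())
E
python3 - <<'E'
from h import *
for n in ['top','side']:
    p,d=save(n,n+'1.png');X=cloud(n,d)
    for nm,c,h in [('tall',(455,315),200),('wide',(602,208),140),('small',(467,86),100)]:
        m=(np.hypot(X[...,0]-c[0],X[...,1]-c[1])<65)&(abs(X[...,2]-h)<8)&(p.max(-1)<110)
        q=X[m][:,:2].astype(np.float32)
        print(n,nm,m.sum(),np.array(cv2.minEnclosingCircle(q)[0]).round(0),q.mean(0).round(0),np.nanmedian(X[m][:,2]))
    m=(abs(X[...,0]-560)<200)&(abs(X[...,1]+225)<180)&(X[...,2]>185)&(X[...,2]<262)
    bright=m&(p.min(-1)>140)
    q=X[bright];print('flap',bright.sum(),q.mean(0).round(0),q[:,2].min(),q[:,2].max())
    print(cv2.minAreaRect(q[:,:2].astype(np.float32)),cv2.boxPoints(cv2.minAreaRect(q[:,:2].astype(np.float32))).round(0).tolist())
    A=np.c_[q[:,:2],np.ones(len(q))];co=np.linalg.lstsq(A,q[:,2],rcond=None)[0];print('plane',co, 'slope',np.arctan(np.hypot(*co[:2])),'yaw',np.arctan2(co[1],co[0]))
    q=X[m];print('bin',cv2.boxPoints(cv2.minAreaRect(q[:,:2].astype(np.float32))).round(0).tolist())
print(env.calibration('wrist')['hand_eye'])
slide([320,-500,330])
E
```

```text
top tall 831 [449. 315.] [448. 315.] 200.64849477658595
top wide 857 [600. 209.] [599. 209.] 140.69855614434027
top small 557 [466.  84.] [465.  84.] 100.24474553953792
flap 4127 [ 519. -202.  218.] 187.368352508194 249.41209104604945
((518.91796875, -202.54653930664062), (189.9579315185547, 134.4820098876953), 77.08885192871094) [[432.0, -280.0], [563.0, -310.0], [606.0, -125.0], [475.0, -95.0]]
plane [ 0.35687333 -0.07887451 16.53166164] slope 0.35040334540476836 yaw -0.217518657570611
bin [[409.0, -296.0], [646.0, -350.0], [698.0, -125.0], [460.0, -71.0]]
side tall 563 [450. 312.] [448. 310.] 199.1131608382192
side wide 636 [601. 207.] [599. 205.] 139.02422190004876
side small 537 [466.  82.] [464.  80.] 99.00759143002631
flap 6075 [ 518. -209.  216.] 185.26430709975477 243.8448728764547
((561.6627807617188, -217.88302612304688), (221.6214141845703, 223.3347625732422), 77.41273498535156) [[429.0, -302.0], [646.0, -350.0], [695.0, -134.0], [477.0, -85.0]]
plane [ 0.35283283 -0.08196157 16.27822247] slope 0.34752604752030797 yaw -0.22824769213662996
bin [[410.0, -297.0], [647.0, -351.0], [699.0, -126.0], [462.0, -72.0]]
[[ 9.99999604e-01  8.68942874e-04 -1.94383870e-04  6.82321363e-02]
 [-7.88279786e-04  9.65457878e-01  2.60557986e-01 -6.46658505e+01]
 [ 4.14079444e-04 -2.60557730e-01  9.65458180e-01 -1.43613081e+02]
 [ 0.00000000e+00  0.00000000e+00  0.00000000e+00  1.00000000e+00]]
t 1.3 pos [ 175.1 -625.9  231.3] slide [ -82.2 -173.4  -98.7] F [-0.3 -0.3 -0.1] R [[0.269, -0.963, -0.0], [-0.963, -0.269, 0.0], [-0.0, -0.0, -1.0]]
```

The tall cap is at about (449,314,200), bin yaw is about -0.22 and the hinge is at about (583,-218,240). I'll raise the arm, shut the fingers and travel high.

```bash
python3 -m creep '[{"slide":[0,0,-35],"yaw":0},{"slide":[0,0,-50],"yaw":0},{"slide":[0,0,-35],"yaw":0},{"slide":[-25,-44,0],"yaw":0},{"slide":[-25,-44,0],"yaw":0},{"slide":[-25,-44,0],"yaw":0},{"slide":[-25,-44,0],"yaw":0},{"slide":[-25,-44,0],"yaw":0},{"slide":[-25,-44,0],"yaw":0},{"slide":[-25,-44,0],"yaw":0}]' 0
python3 -c "
from h import *
slide([600,0,335])"
```

```text
t: 2.55
ee_pos: [425.6, -373.2, 351.6]
tool_rot: [0.797, -0.604, 0.0, 0.0]
wrist_force: [0.4, -0.3, 0.0]
grip_width: 0.1
t 2.55 pos [ 425.6 -373.2  351.6] slide [-312.4 -268.5   16.5] F [ 0.4 -0.3  0. ] R [[0.269, -0.963, 0.0], [-0.963, -0.269, -0.0], [0.001, -0.0, -1.0]]
```

```bash
python3 -m creep '[{"slide":[-39,-33,0],"yaw":0},{"slide":[-39,-33,0],"yaw":0},{"slide":[-39,-33,0],"yaw":0},{"slide":[-39,-33,0],"yaw":0},{"slide":[-39,-33,0],"yaw":0},{"slide":[-39,-33,0],"yaw":0},{"slide":[-39,-33,0],"yaw":0},{"slide":[-39,-33,0],"yaw":0}]'
python3 -c "
from h import *
slide([449,314,335])"
```

```text
t: 3.55
ee_pos: [595.3, -1.5, 351.5]
tool_rot: [0.797, -0.605, 0.0, -0.0]
wrist_force: [0.9, -0.5, -0.2]
grip_width: -0.1
t 3.55 pos [595.3  -1.5 351.5] slide [-343.2   56.    16.4] F [ 0.9 -0.5 -0.2] R [[0.269, -0.963, 0.0], [-0.963, -0.269, -0.0], [0.0, -0.0, -1.0]]
```

```bash
python3 -m creep '[{"slide":[-43,7,0],"yaw":0},{"slide":[-43,7,0],"yaw":0},{"slide":[-43,7,0],"yaw":0},{"slide":[-43,7,0],"yaw":0},{"slide":[-43,7,0],"yaw":0},{"slide":[-43,7,0],"yaw":0},{"slide":[-43,7,0],"yaw":0},{"slide":[-42,7,0],"yaw":0},{"slide":[0,0,25],"yaw":0},{"slide":[0,0,0],"yaw":0}]'
python3 - <<'E'
from h import *
slide([449,314,235])
for n in ['top','side','wrist']:
    p,d=save(n,n+'2.png')
cv2.imwrite('pics/b2.png',np.vstack([cv2.imread('pics/side2.png')[60:360],cv2.imread('pics/wrist2.png')[100:]]))
E
```

```text
t: 4.8
ee_pos: [447.5, 311.7, 324.8]
tool_rot: [0.797, -0.604, -0.0, 0.002]
wrist_force: [0.6, 0.1, 0.3]
grip_width: 0.1
t 4.8 pos [447.5 311.7 324.8] slide [-2.  -2.4 89.8] F [0.6 0.1 0.3] R [[0.27, -0.963, -0.003], [-0.963, -0.27, -0.003], [0.002, 0.004, -1.0]]
```

View pics/b2.png

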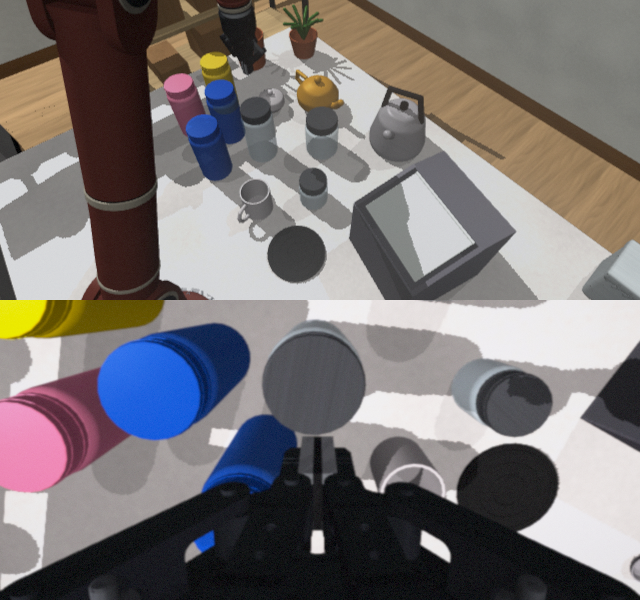

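The side view shows the tip over the dark cap, and the wrist view has the cap at about (315,183), ahead of the fingers as its tilt would suggest. I'll cross-check the cap position with wrist depth.

```bash
python3 - <<'E'
from h import *
s=env.read_state();p,d=env.camera('wrist');k=env.calibration('wrist');K=np.array(k['K'])
r,c=np.mgrid[0:400,0:640]
T=np.eye(4);T[:3,:3]=Ro.from_quat(s['tool_rot']).as_matrix();T[:3,3]=s['ee_pos']
X=np.stack([(c-K[0,2])/K[0,0]*d,(r-K[1,2])/K[1,1]*d,d,np.ones_like(d)],-1)@(T@np.array(k['hand_eye'])).T
m=(abs(X[...,2]-200)<8)&(np.hypot(X[...,0]-449,X[...,1]-314)<60)&(d>0)&(p.max(-1)<140)
q=X[m][:,:2].astype(np.float32);print(m.sum(),cv2.minEnclosingCircle(q),np.median(X[m][:,2]))
E
```

```text
8213 ((448.6813049316406, 314.4969482421875), 42.15803909301758) 200.96654033522657
```

```bash
python3 -m creep '[{"slide":[-2,-2,20],"yaw":0},{"slide":[0,0,30],"yaw":0},{"slide":[0,0,25],"yaw":0},{"slide":[0,0,14],"yaw":0},{"slide":[0,0,0],"yaw":0},{"slide":[0,0,0],"yaw":0}]'
```

```text
t: 5.75
ee_pos: [450.5, 315.4, 238.6]
tool_rot: [0.797, -0.604, 0.0, -0.001]
wrist_force: [-0.2, -0.8, 1.1]
grip_width: -0.1
```

```bash
python3 -m creep '[{"slide":[0,1,3],"yaw":0},{"slide":[0,0,0],"yaw":0},{"slide":[0,0,0],"yaw":0},{"slide":[0,0,0],"yaw":0},{"slide":[0,0,0],"yaw":0},{"slide":[0,0,0],"yaw":0},{"slide":[0,0,0],"yaw":0},{"slide":[0,0,0],"yaw":0},{"slide":[0,0,0],"yaw":0},{"slide":[0,0,0],"yaw":0}]'
python3 -m creep '[{"slide":[0,0,0],"yaw":0},{"slide":[0,0,0],"yaw":0},{"slide":[0,0,0],"yaw":0},{"slide":[0,0,0],"yaw":0},{"slide":[0,0,0],"yaw":0},{"slide":[0,0,0],"yaw":0},{"slide":[0,0,0],"yaw":0},{"slide":[0,0,0],"yaw":0},{"slide":[0,0,0],"yaw":0},{"slide":[0,0,0],"yaw":0}]'
python3 -c "
from h import *
save('side','side3.png');save('wrist','wrist3.png')
cv2.imwrite('pics/b3.png',np.vstack([cv2.imread('pics/side3.png')[60:360],cv2.imread('pics/wrist3.png')[100:]]))"
```

```text
t: 7.0
ee_pos: [448.8, 314.6, 234.4]
tool_rot: [0.797, -0.604, -0.0, -0.0]
wrist_force: [0.2, 0.3, -0.7]
grip_width: -0.3
t: 8.25
ee_pos: [448.8, 314.6, 234.4]
tool_rot: [0.797, -0.604, -0.0, -0.0]
wrist_force: [0.5, 0.1, -0.4]
grip_width: -0.1
```

View pics/b3.png

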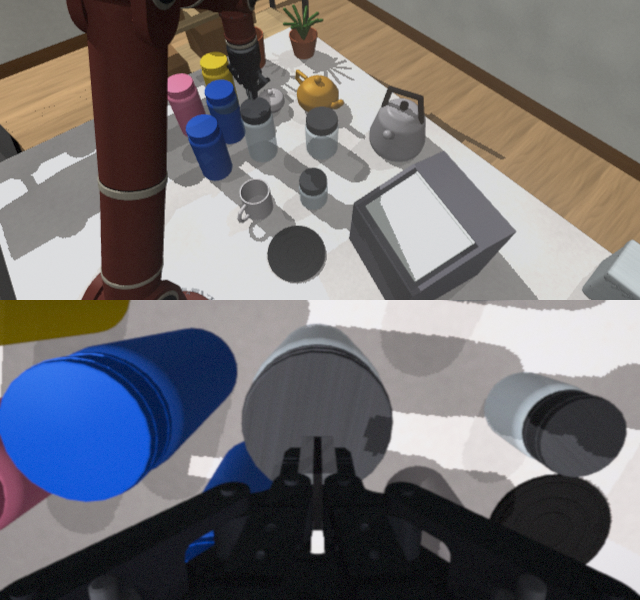

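The tip is just above the middle of the dark cap (side (255,155), about 34 mm over it) and has been held for more than 2 s. I'll lift straight up and travel back.

```bash
python3 -m creep '[{"slide":[0,0,-25],"yaw":0},{"slide":[0,0,-40],"yaw":0},{"slide":[0,0,-40],"yaw":0},{"slide":[43,-7,0],"yaw":0},{"slide":[43,-7,0],"yaw":0},{"slide":[43,-7,0],"yaw":0},{"slide":[43,-7,0],"yaw":0},{"slide":[43,-7,0],"yaw":0},{"slide":[43,-7,0],"yaw":0},{"slide":[43,-7,0],"yaw":0}]'
python3 -c "
from h import *
slide([524,-204,335])"
```

```text
t: 9.6
ee_pos: [577.6, 36.7, 339.4]
tool_rot: [0.797, -0.604, 0.0, -0.0]
wrist_force: [-0.1, -0.6, 0.0]
grip_width: 0.3
t 9.6 pos [577.6  36.7 339.4] slide [217.3 116.5   4.3] F [-0.1 -0.6  0. ] R [[0.27, -0.963, 0.0], [-0.963, -0.27, 0.0], [-0.0, -0.0, -1.0]]
```

```bash
python3 -m creep '[{"slide":[36,19,0],"yaw":0},{"slide":[36,19,0],"yaw":0},{"slide":[36,19,0],"yaw":0},{"slide":[36,19,0],"yaw":0},{"slide":[36,20,0],"yaw":0},{"slide":[36,20,0],"yaw":0},{"slide":[0,0,20],"yaw":9},{"slide":[0,0,30],"yaw":10},{"slide":[0,0,20],"yaw":9},{"slide":[0,0,0],"yaw":0}]'
python3 -c "
from h import *
slide([524,-204,230])"
```

```text
t: 10.85
ee_pos: [522.6, -200.8, 267.8]
tool_rot: [-0.628, 0.779, 0.002, -0.001]
wrist_force: [-0.1, -0.5, -0.6]
grip_width: 0.2
t 10.85 pos [ 522.6 -200.8  267.8] slide [ 2.9 -2.2 37.8] F [-0.1 -0.5 -0.6] R [[-0.212, -0.977, -0.004], [-0.977, 0.212, 0.001], [-0.0, 0.004, -1.0]]
```

```bash
python3 -m creep '[{"slide":[3,-2,12],"yaw":0},{"slide":[0,0,15],"yaw":0},{"slide":[0,0,10],"yaw":0},{"slide":[0,0,6],"yaw":0},{"slide":[0,0,5],"yaw":0},{"slide":[0,0,5],"yaw":0},{"slide":[0,0,5],"yaw":0},{"slide":[0,0,5],"yaw":0},{"slide":[0,0,5],"yaw":0},{"slide":[0,0,0],"yaw":0}]'
```

```text
t: 12.1
ee_pos: [524.1, -204.6, 200.7]
tool_rot: [-0.627, 0.779, 0.001, -0.001]
wrist_force: [-0.6, 0.1, 4.1]
grip_width: 0.0
```

```bash
python3 -m creep '[{"slide":[0,0,4],"yaw":0},{"slide":[0,0,4],"yaw":0},{"slide":[0,0,4],"yaw":0},{"slide":[0,0,4],"yaw":0},{"slide":[0,0,4],"yaw":0},{"slide":[0,0,3],"yaw":0},{"slide":[0,0,0],"yaw":0},{"slide":[0,0,0],"yaw":0}]'
python3 - <<'E'
from h import *
for n in ['side','top']:
    p,d=save(n,n+'4.png');X=cloud(n,d)
    # bin frame
    y=-0.223;c,s=np.cos(y),np.sin(y);H=np.array([583,-218])
    bx=(X[...,0]-H[0])*c+(X[...,1]-H[1])*s; by=-(X[...,0]-H[0])*s+(X[...,1]-H[1])*c
    m=(bx<-10)&(bx>-125)&(abs(by)<85)&(X[...,2]<235-0.45*abs(bx))&(X[...,2]>90)&(p.max(-1)>90)
    if m.sum()>20:
        co=np.polyfit(bx[m],X[m][:,2],1);print(n,m.sum(),co,'angle',np.arctan(co[0])-.35,'resid',np.std(X[m][:,2]-np.polyval(co,bx[m])))
cv2.imwrite('pics/b4.png',np.vstack([cv2.imread('pics/side4.png')[100:],cv2.imread('pics/top4.png')[60:350]]))
E
```

```text
t: 13.1
ee_pos: [524.1, -204.5, 177.9]
tool_rot: [-0.627, 0.779, 0.001, -0.001]
wrist_force: [-1.8, 0.5, 2.7]
grip_width: 0.2
side 2607 [  1.25893879 241.68684043] angle 0.549528534310877 resid 4.359530434042728
top 1210 [  1.25021139 243.5302061 ] angle 0.54613786985595 resid 4.944380509512114
```

View pics/b4.png

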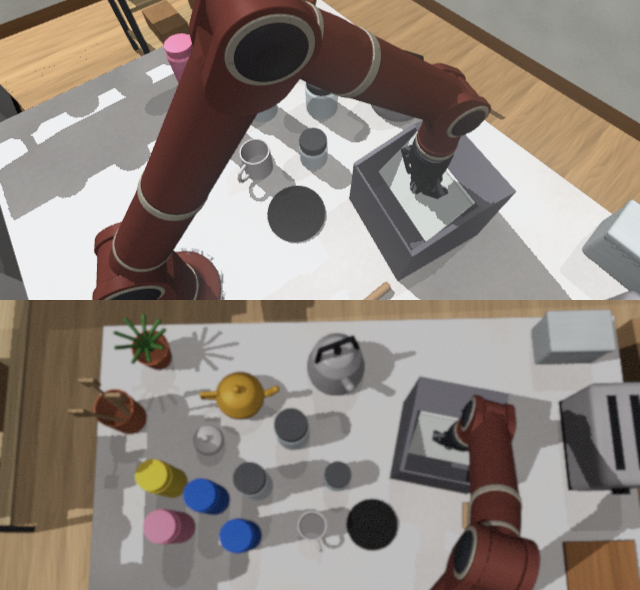

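Both views show the flap swung in under the fingertips (side (425,290) and top (445,435) in the composite), at about 0.55 rad. Nothing else appears to have moved. I'll confirm it's steady and hand in.

```bash
python3 -m creep '[{"slide":[0,0,0],"yaw":0},{"slide":[0,0,0],"yaw":0},{"slide":[0,0,0],"yaw":0},{"slide":[0,0,0],"yaw":0}]'
python3 - <<'E'
from h import *
a=cv2.imread('pics/top0.png').astype(int);b=cv2.imread('pics/top4.png').astype(int)
print('changed px left of bin',(abs(a-b).max(-1)[90:315,100:360]>60).sum())
p,d=env.camera('top');X=cloud('top',d)
for nm,c,h in [('tall',(449,314),200),('wide',(600,208),140),('small',(466,83),100)]:
    m=(np.hypot(X[...,0]-c[0],X[...,1]-c[1])<65)&(abs(X[...,2]-h)<8)&(p.max(-1)<110)
    print(nm,X[m][:,:2].mean(0))
env.hand_in()
E
```

```text
t: 13.7
ee_pos: [524.2, -204.5, 178.0]
tool_rot: [-0.627, 0.779, 0.001, -0.0]
wrist_force: [-3.4, 0.1, 1.5]
grip_width: 0.1
changed px left of bin 0
tall [448.2827081  314.93863997]
wide [598.56834378 209.09225218]
small [464.19575916  83.9946365 ]
the job is handed in; nothing more can be done
```

I pointed at the tall glass canister's cap, then pushed the bin flap open and handed in at about 13.8 s with the arm still holding it.

- **Pointing:** the shut fingertips stayed about 34 mm above the middle of the cap for roughly 2.4 s without touching it. I did not stop over either of the other two canisters.
- **Flap:** both cameras' depth images put it at about 0.55 rad, past the 0.4 halfway point. The fit had 4–5 mm of scatter, perhaps because the fingers were in view. The angle agrees with the given 0.55 for fingertips about 60 mm below the hinge (mine were 62 mm). Readings taken during the press stayed at about 4 N or less.
- **Everything else:** in the top view, the cap centres of all three canisters are where they started, to about 1 mm. Nothing changed in the area left of the bin. The spoon was partly hidden by the arm at the end, so I only judged it by eye. No check failed.

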